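# Pack the analyser spares into the foam of the service case

## Robot

A 7-joint arm with a two-finger parallel gripper is mounted at the origin on the work surface. World frame = base frame: x ahead of the robot, y to its left, z up, the work surface at z = 0. Lengths are in m, angles in rad, forces in N, time in s.
With the tool pointing down it reaches from about 0.4 to 0.85 m from the base axis. Payload 10.4 kg.
Tool frame: the origin (TCP) lies midway between the tips of the shut fingers; the grasp point (between the pads) lies 19 mm behind it; z points along the fingers, y is the line along which they close (so a half turn about z gives the same grasp; the last joint's range is limited). The gripper opens to 85 mm and grips with 20 to 120 N. Pads are 22 mm wide; open, the fingers measure 114 mm over their backs; the gripper's body (76 mm by 85 mm) begins 54 mm behind the grasp point. The pads swing forward as they close: fully open they stand 13 mm farther back than shut.
Start: joints at [-1.172, 0.332, -0.065, 1.46, 0.022, 1.35, -0.088], TCP at [0.256, 0.57, 0.231] pointing down, gripper open.
Joint ranges: [-2.6, 2.6], [-0.5, 2.12], [-1.47, 1.34], [0.16, 2.42], [-1.27, 4.41], [0.06, 2.06], [-2.6, 2.6]. Speed limits (rad/s): [2.22, 2.22, 2.79, 2.79, 3.14, 3.14, 3.14].

## Interface

Orientations are given as a 3x3 rotation matrix whose columns are the frame's x, y, z axes.
In Python, from workcell import r, eyes gives the robot as it stands.
- The arm moves only by the tool play_rows, never from a script. Its argument "rows" is a list of rows, each a list of 3 entries, a list of its own where there are three numbers: the turn, a rotation vector about the world's x, y, z in degrees, then the shift along the world's x, y, z in m, then the opening, from 0 (shut) to 1 (fully open). In form: [[[rx, ry, rz], [dx, dy, dz], jaw], ...]. A call has 1 to 12 rows; each row shifts and turns the commanded pose from where the row before left it; what a row does not reach is not made up. A row lasts 1/8 s, in which the tool goes at most 62.5 mm and 10.7 degrees, less where a joint would pass 70% of its speed; a pose out of reach is approached as far as the arm can. A call with a gripper value outside its range is refused whole. The fingers move at their own pace and stop on an object; "squeeze" is the grip in N (left out, the last holds). Time passes only in rows, so rows that do not move let the fingers close. It gives the time, the measured TCP pose, the force, the opening and the grip force at its end, in the units of the state.
- r.get_obs(): the state, without advancing time (a new reading comes with each control period).
- eyes.snapshot(name): name is "side" or "top" or "wrist"; returns (picture, depth): 480x640x3 uint8, red, green, blue; 480x640 float32, m along the optical axis (not along the pixel's ray), 0 where there is no reading.
- eyes.camera_params(name): a dict with "camera_matrix" (3x3 intrinsics, pixels), "dist_coeffs" ([k1, k2, p1, p2, k3] as OpenCV has them; the pictures are not rectified), "rvec" (rotation vector, rad) and "tvec" (3), from world to camera coordinates, as OpenCV has them; the wrist camera has in their place "hand_eye" (4x4, takes a point from camera to tool coordinates, whose origin is the TCP and whose axes are the flange's). Camera axes: x right, y down, z forward; pixel columns grow to the right and rows downward; lengths in m; the calibration is good to about 2 mm. A picture is of the moment at which its call begins: read the wrist's pose just before it. camera_params takes no time and is no camera call.
- r.finish_job(): hands the job in; it is judged then, once.
The state is a dict: "time_s": time; "qpos": joint angles; "qvel": joint speeds; "joint_efforts": joint torques, N m; "ee_pos": TCP position; "tcp_rot": TCP orientation; "force": force on the tool from outside, world axes, zero at the start; "moment": the same for the moment, N m; "finger_gap": finger opening in m; "gripper_force": force on a finger pad.
Only numpy, scipy, OpenCV 4.12 (cv2) and the standard library are available. Lean on these libraries where they do the work, as an engineer would, in place of code of your own. Each camera call takes 0.05 s, during which the arm holds its last target. There are 200 camera calls.

## Task

Pack the service case: stand the filter canister, the gas sensor, the solenoid valve and the pump each in the foam insert whose cut-out is made for its shape and size, upright and right down on the bottom of the cut-out. Keep the parts upright, set them down rather than dropping them, and leave the glass bottle standing where it is.

Things in the scene. Friction and masses are not known exactly. Their poses are not given: they have to be found in the camera images.
- filter: Filter canister standing upright: round, clear bowl 49 mm in diameter up to 44 mm, then an aluminium head with a ring of small dark marks, 50 mm in diameter from 44 to 76 mm height (grip here), on top a brass nipple 14 mm in diameter to 84 mm. About 0.18 kg. Origin: centre of its underside, z up.
- sensor: Gas sensor cell standing upright: small white round cartridge 32 mm in diameter, 50 mm high, dark disc on top. About 0.06 kg. Origin: centre of its underside, z up.
- valve: Solenoid valve standing upright: brass base 40 x 40 mm, 22 mm high, above it a black square coil 36 x 36 mm from 22 to 58 mm height (grip here), on top a steel nut 16 mm in diameter to 64 mm. About 0.25 kg. Origin: centre of its underside, z up, x and y along its sides.
- pump: Twin-head diaphragm pump standing upright: 74 mm long (its x), 34 mm wide (its y); in the middle a dark motor block 36 mm long, 34 mm wide, 55 mm high (grip it across y), at both ends an aluminium head 18 x 32 mm, 43 mm high, with brass nipples up to 50 mm. Both ways round are alike. About 0.22 kg. Origin: centre of its underside, z up.
- insert_large_round: Dark foam block 120 x 120 x 44 mm, fixed, one of four tiled in the open case, with one round cut-out 64 mm in diameter, 20 mm deep, centred on it. Origin: centre of its underside, 4 mm above the bench. The cut-out's blue-grey floor is 24 mm and the foam's top 44 mm above the origin; the case's rim is 6 mm higher than the foam. z up, x and y along the sides.
- insert_small_round: Dark foam block 120 x 120 x 44 mm, fixed, one of four tiled in the open case, with one round cut-out 46 mm in diameter, 20 mm deep, centred on it. Origin: centre of its underside, 4 mm above the bench. The cut-out's blue-grey floor is 24 mm and the foam's top 44 mm above the origin; the case's rim is 6 mm higher than the foam. z up, x and y along the sides.
- insert_square: Dark foam block 120 x 120 x 44 mm, fixed, one of four tiled in the open case, with one square cut-out 54 x 54 mm, sides along x and y, 20 mm deep, centred on it. Origin: centre of its underside, 4 mm above the bench. The cut-out's blue-grey floor is 24 mm and the foam's top 44 mm above the origin; the case's rim is 6 mm higher than the foam. z up, x and y along the sides.
- insert_oblong: Dark foam block 120 x 120 x 44 mm, fixed, one of four tiled in the open case, with one oblong cut-out 88 mm along x by 48 mm along y, 20 mm deep, centred on it. Origin: centre of its underside, 4 mm above the bench. The cut-out's blue-grey floor is 24 mm and the foam's top 44 mm above the origin; the case's rim is 6 mm higher than the foam. z up, x and y along the sides.
- bottle: Small amber glass bottle, 36 mm in diameter, 80 mm high, standing loose in the middle of the parts: a bystander, to be left standing where it is. Origin: centre of its underside, z up.

How it is judged:
At the end, for the whole second after the job is handed in: Each part stands upright (within about 6 degrees) and at rest on the floor of its own cut-out (filter in the large round, sensor in the small round, valve in the square, pump in the oblong one; within 12 mm of its centre and 4 mm of its floor), and the bottle stands within 25 mm of where it was (horizontal distance between filter and insert_large_round below 0.012 m and z of filter in the frame of insert_large_round between 0.02 and 0.028 m and angle between each of filter, sensor, valve, pump, bottle's own z axis and vertical below 0.1 rad and linear speed of each of filter, sensor, valve, pump below 0.02 m/s and horizontal distance between sensor and insert_small_round below 0.012 m and z of sensor in the frame of insert_small_round between 0.02 and 0.028 m and horizontal distance between valve and insert_square below 0.012 m and z of valve in the frame of insert_square between 0.02 and 0.028 m and horizontal distance between pump and insert_oblong below 0.012 m and z of pump in the frame of insert_oblong between 0.02 and 0.028 m and distance of bottle from where it was at the start of the episode below 0.025 m); the robot touches nothing.
It fails at once if a part is tipped over (more than 40 degrees) (angle between any of filter, sensor, valve, pump's own z axis and vertical above 0.7 rad).
It fails at once if a part is dropped: it falls, out of the fingers, faster than 0.75 m/s (a drop of about 3 cm) ((linear speed of filter above 0.75 m/s and contact force between filter and the arm below 0.1 N and contact force between filter and the fingers below 0.1 N) or (linear speed of sensor above 0.75 m/s and contact force between sensor and the arm below 0.1 N and contact force between sensor and the fingers below 0.1 N) or (linear speed of valve above 0.75 m/s and contact force between valve and the arm below 0.1 N and contact force between valve and the fingers below 0.1 N) or (linear speed of pump above 0.75 m/s and contact force between pump and the arm below 0.1 N and contact force between pump and the fingers below 0.1 N)).
It fails at once if the glass bottle is pushed more than 25 mm or tipped (distance of bottle from where it was at the start of the episode above 0.025 m or angle between bottle's own z axis and vertical above 0.5 rad).
It also fails if it takes over 112 s, if anything falls off the work surface, if the arm or the gripper's body presses on something with over 40 N, if the wrist force passes 120 N, or if a joint passes its speed limit or range.

## Working session

There is one attempt and no reset: what is moved stays moved. The work goes in short steps, Python scripts to look and compute and a tool call to move; the robot and the scene stay as the last step left them, time stands still between calls to the robot, and variables do not carry over. Pictures are saved under pics/ and viewed, at most 14 in all, crops included, and the job is handed in when it is done.

Besides the shell and the picture viewer there is one more tool, called after "Request:" as a command line: name --argument value ..., lists and objects as JSON in quotes. play_rows: Moves the arm, as the interface text tells. Its arguments: {"type":"object","properties":{"rows":{"type":"array","items":{"type":"array"}},"squeeze":{"type":"number"}},"required":["rows"]}

```bash
mkdir -p pics; ls
python3 - <<'E'
from workcell import r, eyes
import cv2,numpy as np
o=r.get_obs(); print(o['time_s'],o['ee_pos'],o['tcp_rot'],o['finger_gap'],o['force'])
for n in('top','side'):
    p,d=eyes.snapshot(n); cv2.imwrite(f'pics/{n}0.png',p[:,:,::-1]); np.save(f'{n}0.npy',d); print(n,eyes.camera_params(n),(d>0).mean())
print(eyes.camera_params('wrist'))
E
```

```text
pics
0.0 [0.25571109 0.56986104 0.23047772] [[-9.12355941e-01  4.09397501e-01 -5.68703497e-04]
 [ 4.09397892e-01  9.12354857e-01 -1.40722799e-03]
 [-5.72562247e-05 -1.51671883e-03 -9.99998848e-01]] 0.08525147293920489 [-0.2033748   0.35075358  0.98226231]
top {'camera_matrix': array([[543.12810539,   0.        , 321.09181762],
       [  0.        , 543.12810539, 242.64687904],
       [  0.        ,   0.        ,   1.        ]]), 'dist_coeffs': array([-0.16311666,  0.        ,  0.        ,  0.        ,  0.        ]), 'rvec': array([ 2.15235151, -2.19847833,  0.11091903]), 'tvec': array([-0.00821947,  0.54834718,  0.87736258])} 0.99615234375
side {'camera_matrix': array([[445.47248369,   0.        , 320.40798122],
       [  0.        , 445.47248369, 237.37352668],
       [  0.        ,   0.        ,   1.        ]]), 'dist_coeffs': array([-0.02747071,  0.        ,  0.        ,  0.        ,  0.        ]), 'rvec': array([ 0.12054055, -2.76672693,  1.44335743]), 'tvec': array([0.5424586 , 0.04876585, 0.82099895])} 0.995986328125
{'camera_matrix': array([[414.7772133 ,   0.        , 324.56772527],
       [  0.        , 414.7772133 , 240.9875919 ],
       [  0.        ,   0.        ,   1.        ]]), 'dist_coeffs': array([-0.09243138,  0.        ,  0.        ,  0.        ,  0.        ]), 'hand_eye': array([[ 5.04587088e-04, -9.64272119e-01, -2.64913241e-01,
         6.62068507e-02],
       [ 9.99999851e-01,  5.41585319e-04, -6.66203399e-05,
        -7.23107783e-04],
       [ 2.07713258e-04, -2.64913168e-01,  9.64272249e-01,
        -1.42687781e-01],
       [ 0.00000000e+00,  0.00000000e+00,  0.00000000e+00,
         1.00000000e+00]])}
```

View pics/top0.png

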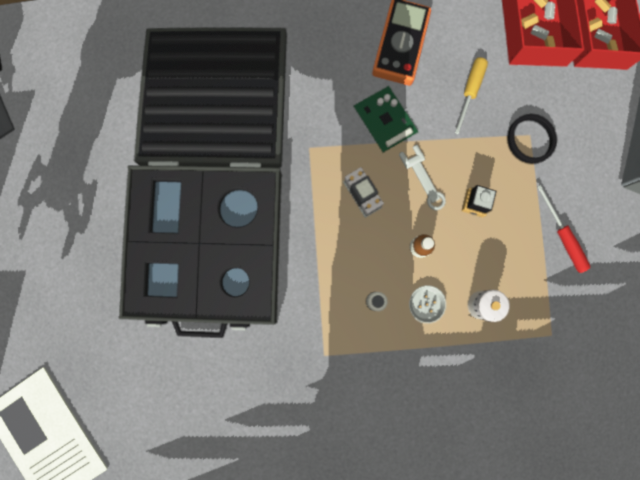

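View pics/side0.png

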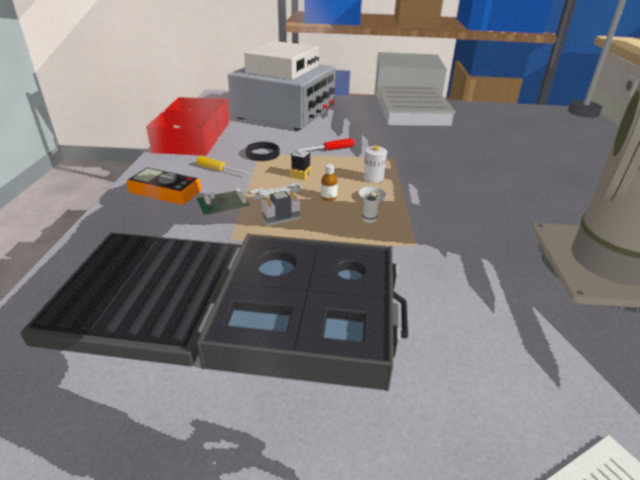

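The top view shows the case with oblong (168,206), large round (239,208), square (162,279) and small round (235,281) cut-outs. The parts are pump (365,192), valve (481,199), bottle (424,246), sensor (377,301) and probably the filter (491,306), with an extra object at (428,303). I'll zoom in.

```bash
cat > h.py <<'E'
import numpy as np, cv2
from workcell import r, eyes
def cam(n,obs=None):
    c=eyes.camera_params(n)
    if n=='wrist':
        T=np.eye(4);T[:3,:3]=obs['tcp_rot'];T[:3,3]=obs['ee_pos'];T=T@c['hand_eye']
        R=T[:3,:3];o=T[:3,3]
    else:
        R=cv2.Rodrigues(c['rvec'])[0].T;o=-R@c['tvec']
    return c['camera_matrix'],c['dist_coeffs'],R,o
def ray(C,uv):
    K,D,R,o=C
    p=cv2.undistortPoints(np.float64(uv).reshape(-1,1,2),K,D).reshape(-1,2)
    return np.c_[p,np.ones(len(p))]@R.T
def plane(C,uv,z):
    d=ray(C,uv);o=C[3];return o+d*((z-o[2])/d[:,2])[:,None]
def cloud(C,depth):
    v,u=np.mgrid[:480,:640];uv=np.c_[u.ravel(),v.ravel()]
    return (C[3]+ray(C,uv)*depth.reshape(-1,1)).reshape(480,640,3)
E
python3 - <<'E'
from h import *
a=cv2.imread('pics/top0.png');b=cv2.imread('pics/side0.png')
A=cv2.resize(a[140:350,310:560],None,fx=1.6*1.6,fy=2.56,interpolation=2)[:,:640]
B=cv2.resize(b[130:230,230:420],(640,337),interpolation=2)
cv2.imwrite('pics/z1.png',A);cv2.imwrite('pics/z2.png',B)
C=cam('top');print('campos',C[3]);P=cloud(C,np.load('top0.npy'))
for n,u,v in[('oblong',168,206),('lr',239,208),('sq',162,279),('sr',235,281),('foam',200,260),('pump',365,190),('valve',481,199),('bottle',424,243),('sensor',377,301),('filter',491,306),('X',428,303),('mat',380,240),('wr1',415,160),('wr',435,200)]:
    print(n,P[v,u].round(4))
Q=cloud(cam('side'),np.load('side0.npy'))
for n,u,v in[('foam',300,300),('sens',370,205),('filt',375,165),('valve',300,160)]:print(n,Q[v,u].round(4))
# clusters by height
m=((P[...,2]>.015)&(P[...,1]<.2)&(P[...,2]<.15)).astype(np.uint8)
n,l,s,c=cv2.connectedComponentsWithStats(m)
for i in range(1,n):
    if s[i,4]>60:
        q=P[l==i];t=q[q[:,2]>np.percentile(q[:,2],97)-.012]
        print(c[i].round(),s[i],'maxz',q[:,2].max().round(4),'topc',((t.max(0)+t.min(0))/2).round(4),'size',(t.max(0)-t.min(0)).round(3))
E
```

```text
campos [ 0.46200315 -0.01311579  0.92568804]
oblong [0.616  0.2385 0.0259]
lr [0.6094 0.1168 0.0259]
sq [0.4924 0.2477 0.0274]
sr [0.4871 0.124  0.0282]
foam [0.5216 0.1779 0.0499]
pump [ 0.6296 -0.0929  0.0572]
valve [ 0.6107 -0.2825  0.0637]
bottle [ 0.5388 -0.1813  0.0812]
sensor [ 0.4495 -0.108   0.0467]
filter [ 0.4369 -0.2848  0.0822]
X [ 0.4432 -0.1996  0.005 ]
mat [ 0.5532 -0.1215 -0.0019]
wr1 [ 0.6906 -0.1863  0.0088]
wr [ 0.62   -0.2186  0.0061]
foam [0.5595 0.2039 0.0479]
sens [ 0.452  -0.0914  0.0424]
filt [ 0.4383 -0.2671  0.0473]
valve [ 0.6139 -0.2681  0.0497]
[402.  41.] [ 373    0   58   84 3302] maxz 0.0475 topc [ 0.9068 -0.1719  0.0388] size [0.154 0.107 0.017]
[575.  36.] [ 504    0  136   68 5550] maxz 0.0798 topc [ 0.931  -0.4947  0.0719] size [0.118 0.247 0.016]
[547.   8.] [535   0  20  20 222] maxz 0.0531 topc [ 0.9701 -0.4405  0.0462] size [0.034 0.037 0.014]
[608.  10.] [595   0  22  24 256] maxz 0.0559 topc [ 0.9735 -0.567   0.0487] size [0.042 0.045 0.015]
[235. 176.] [  187    27   100   311 27413] maxz 0.0587 topc [0.6611 0.1226 0.05  ] size [0.504 0.15
[... 230 characters left out ...]
114  50  49 729] maxz 0.024 topc [ 0.7279 -0.3997  0.0195] size [0.089 0.09  0.009]
[363. 190.] [345 167  38  48 957] maxz 0.0599 topc [ 0.6352 -0.0937  0.0528] size [0.068 0.048 0.014]
[480. 200.] [463 185  33  32 733] maxz 0.0675 topc [ 0.614  -0.2889  0.0606] size [0.044 0.041 0.014]
[571. 243.] [539 189  51  84 748] maxz 0.0307 topc [ 0.5608 -0.4467  0.0233] size [0.146 0.085 0.015]
[422. 245.] [410 234  25  23 458] maxz 0.0843 topc [ 0.5398 -0.1873  0.0774] size [0.018 0.018 0.014]
[489. 305.] [ 469  290   40   32 1029] maxz 0.0882 topc [ 0.4375 -0.2916  0.0805] size [0.049 0.049 0.015]
[376. 301.] [366 292  21  20 333] maxz 0.0554 topc [ 0.4488 -0.1073  0.0491] size [0.031 0.031 0.013]
```

View pics/z1.png

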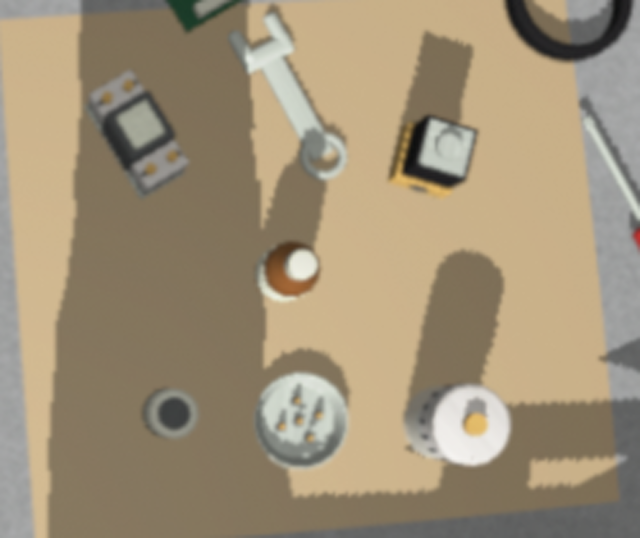

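View pics/z2.png

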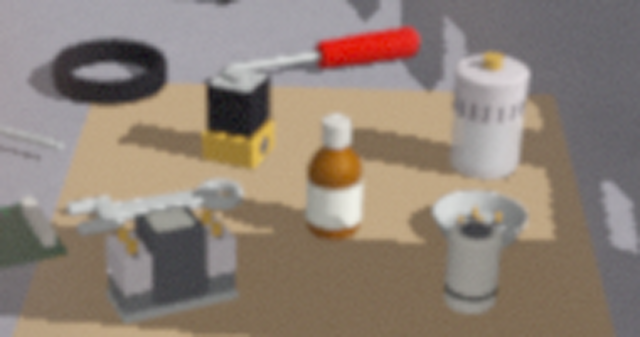

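The zooms confirm the parts. The filter is at top px (494,306), white with a brass nipple. The dish of screws at (428,303) and the wrench are low distractors. The sensor disc is at (378,301), and the valve and pump are both yawed. Next I'll measure precisely.

Run:
```python
from h import *
C=cam('top');P=cloud(C,np.load('top0.npy'));a=cv2.imread('pics/top0.png')
def rect(p):
    (c,s,an)=cv2.minAreaRect(np.float32(p[:,:2])*1000);return np.round(c,1),np.round(s,1),round(an,1)
print('filter nip',plane(C,[(310+476/2.56,140+425/2.56)],.084).round(4),'head',plane(C,[(310+471/2.56,140+425/2.56)],.076).round(4))
print('sensor',plane(C,[(310+174/2.56,140+413/2.56)],.05).round(4),'bottle',plane(C,[(310+302/2.56,140+265/2.56)],.08).round(4))
Z=P[...,2];v,u=np.mgrid[:480,:640]
def win(x0,x1,y0,y1):return (u>=x0)&(u<x1)&(v>=y0)&(v<y1)
for n,w,zs in(('pump',win(340,390,160,220),((.034,.0,.043),(.05,.0,.055))),('valve',win(460,500,180,220),((.05,0,.058),(.012,0,.03)))):
    for lo,_,zp in zs:
        m=w&(Z>lo); uv=np.c_[u[m],v[m]]; print(n,lo,m.sum(),'plane',rect(plane(C,uv,zp)),'cloud',rect(P[m]))
for n,w in(('oblong',win(135,200,170,240)),('lr',win(206,272,172,242)),('sq',win(132,194,246,312)),('sr',win(200,268,246,312))):
    m=(w&(Z<.043)).astype(np.uint8);k,l,s,c=cv2.connectedComponentsWithStats(m);i=1+s[1:,4].argmax();m=l==i
    q=plane(C,np.c_[u[m],v[m]],.048);print(n,s[i],rect(q),'mean',q.mean(0).round(4))
# wrench etc.
```

```text
filter nip [[ 0.4366 -0.2923  0.084 ]] head [[ 0.4365 -0.2917  0.076 ]]
sensor [[ 0.449  -0.1092  0.05  ]] bottle [[ 0.538  -0.1878  0.08  ]]
pump 0.034 894 plane (array([638.1, -91.6]), array([88.7, 59.6]), 0.6) cloud (array([560.7, -74. ]), array([ 69.9, 221.1]), 75.9)
pump 0.05 481 plane (array([637.1, -89.9]), array([51.8, 90.1]), 85.2) cloud (array([556.7, -69.5]), array([ 53.3, 214. ]), 73.2)
valve 0.05 503 plane (array([ 613.9, -286.4]), array([45.2, 38.6]), 71.0) cloud (array([ 553.9, -156.5]), array([ 48.8, 337.1]), 24.4)
valve 0.012 758 plane (array([ 614. , -291.6]), array([50.8, 51.2]), 72.0) cloud (array([ 555. , -156.2]), array([ 55.2, 336.8]), 23.7)
oblong [ 150  180   31   52 1380] (array([613.3, 237.9]), array([47. , 86.5]), 87.1) mean [0.6129 0.2372 0.048 ]
lr [ 219  188   38   39 1152] (array([607.7, 116.2]), array([61.2, 63.1]), 89.6) mean [0.6076 0.116  0.048 ]
sq [ 144  263   34   33 1009] (array([491.4, 244.2]), array([54. , 53.1]), 87.5) mean [0.4913 0.2434 0.048 ]
sr [221 268  28  28 617] (array([485.8, 121.9]), array([44.1, 43.7]), 89.1) mean [0.4856 0.1217 0.048 ]
```

Request:
play_rows --rows '[[[0, 0, 0], [0.03, -0.04, 0.01], 1], [[0, 0, 0], [0.03, -0.04, 0.01], 1], [[0, 0, 0], [0.03, -0.04, 0.01], 1], [[0, 0, 0], [0.03, -0.04, 0.01], 1], [[0, 0, 0], [0.03, -0.04, 0.01], 1], [[0, 0, 0], [0.03, -0.04, 0], 1], [[0, 0, 0], [0.03, -0.04, 0], 1], [[0, 0, 0], [0.03, -0.04, 0], 1], [[0, 0, 0], [0.02, -0.04, 0], 1], [[0, 0, 0], [0.02, -0.04, 0], 1], [[0, 0, 0], [0.02, -0.04, 0], 1], [[0, 0, 0], [0.02, -0.04, 0], 1]]'

```text
time_s: 1.6
ee_pos: [0.5762, 0.0889, 0.2811]
tcp_rot: [[-0.912, 0.409, -0.0], [0.409, 0.912, 0.0], [0.0, -0.0, -1.0]]
force: [0.8, 1.0, 0.1]
finger_gap: 0.0854
gripper_force: 0.0
```

Request:
play_rows --rows '[[[0, 0, 0], [-0.005, -0.04, 0], 1], [[0, 0, 0], [-0.005, -0.04, 0], 1], [[0, 0, 0], [-0.005, -0.04, 0], 1], [[0, 0, 0], [-0.005, -0.04, 0], 1], [[0, 0, 0], [-0.005, -0.04, 0], 1], [[0, 0, 0], [-0.005, -0.04, 0], 1], [[0, 0, 0], [0, 0, 0], 1]]'

```text
time_s: 2.48
ee_pos: [0.5447, -0.1536, 0.2812]
tcp_rot: [[-0.91, 0.415, -0.001], [0.415, 0.91, -0.001], [0.0, -0.001, -1.0]]
force: [0.7, 0.5, 0.3]
finger_gap: 0.0852
gripper_force: 0.0
```

Run:
```python
from h import *
o=r.get_obs();np.save('o1.npy',np.array([o],dtype=object));print(o['ee_pos'])
p,d=eyes.snapshot('wrist');cv2.imwrite('pics/w1.png',p[:,:,::-1]);np.save('w1.npy',d)
```

```text
[ 0.54468084 -0.15360085  0.28124563]
```

View pics/w1.png

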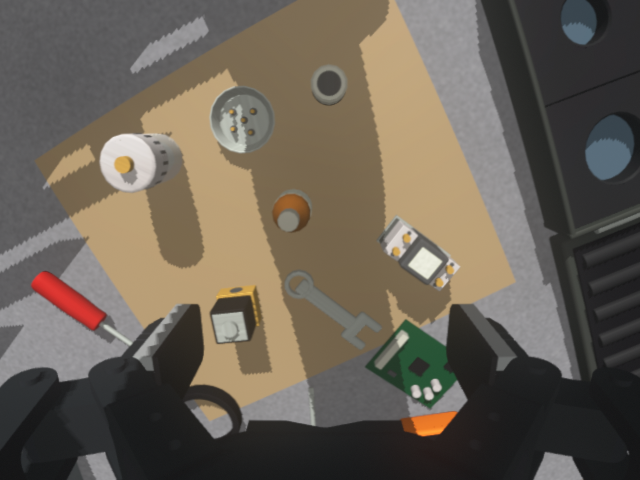

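The wrist view has the pump at (421,256), the valve at (234,315), the filter at (130,163) with nipple (123,165), the sensor at (329,83) and the bottle at (291,213). I'll enlarge the pump and valve.

Run:
```python
import cv2,numpy as np
a=cv2.imread('pics/w1.png')
A=cv2.resize(a[210:300,372:467],None,fx=4,fy=4,interpolation=2);B=cv2.resize(a[275:365,195:290],None,fx=4,fy=4,interpolation=2)
cv2.imwrite('pics/w1z.png',np.hstack([A,B]))
```

```text
(no output)
```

View pics/w1z.png

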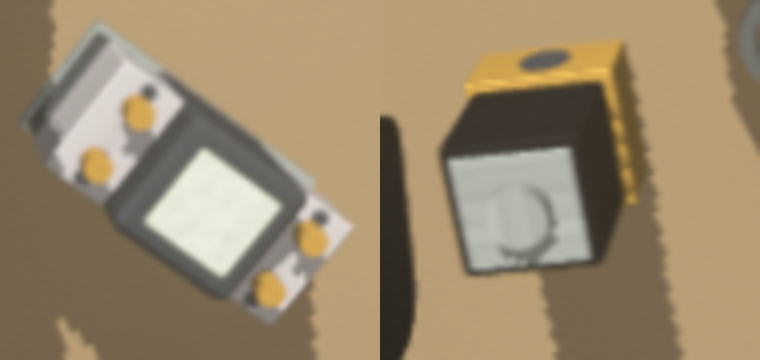

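Run:
```python
from h import *
o=np.load('o1.npy',allow_pickle=True)[0];C=cam('wrist',o)
def f(l,ox,oy,z):return plane(C,[(ox+x/4,oy+y/4) for x,y in l],z)
n=f([(140,115),(96,165),(312,238),(270,290)],372,210,.05);c=n.mean(0);d=(n[2]+n[3]-n[0]-n[1])[:2]
print('pump',c.round(4),np.degrees(np.arctan2(d[1],d[0])),np.linalg.norm(d)/2)
w=f([(205,148),(145,218),(282,207),(222,278)],372,210,.055);print('pump mid',w.mean(0).round(4))
v=f([(66,158),(194,148),(212,262),(90,272)],195,275,.058)
e=np.diff(np.vstack([v,v[:1]]),axis=0)[:,:2];print('valve',v.mean(0).round(4),np.degrees(np.arctan2(e[:,1],e[:,0]))%90,np.linalg.norm(e,axis=1))
print('filt',plane(C,[(123,165)],.084).round(4),'head',plane(C,[(129,163)],.076).round(4),'sensor',plane(C,[(329,83)],.05).round(4),'bottle',plane(C,[(288,222)],.08).round(4))
```

```text
pump [ 0.6342 -0.0921  0.05  ] 30.047019226335987 0.053621686360836696
pump mid [ 0.6354 -0.0917  0.055 ]
valve [ 0.6174 -0.2896  0.058 ] [70.85030614 70.44701721 71.39900096 71.8889635 ] [0.03170353 0.03096858 0.03092016 0.03126905]
filt [[ 0.4401 -0.291   0.084 ]] head [[ 0.4399 -0.2892  0.076 ]] sensor [[ 0.4513 -0.108   0.05  ]] bottle [[ 0.5419 -0.1876  0.08  ]]
```

Request:
play_rows --rows '[[[0, 0, 9.1], [0.015, 0.0103, -0.02], 0.8], [[0, 0, 9.1], [0.015, 0.0103, -0.02], 0.8], [[0, 0, 9.1], [0.015, 0.0103, -0.02], 0.8], [[0, 0, 9.1], [0.015, 0.0103, -0.02], 0.8], [[0, 0, 9.1], [0.015, 0.0103, -0.02], 0.8], [[0, 0, 9.1], [0.015, 0.0103, -0.02], 0.8], [[0, 0, 0], [0, 0, -0.03], 0.8], [[0, 0, 0], [0, 0, -0.03], 0.8], [[0, 0, 0], [0, 0, -0.02], 0.8], [[0, 0, 0], [0, 0, 0], 0.8]]'

```text
time_s: 3.78
ee_pos: [0.635, -0.0869, 0.0798]
tcp_rot: [[-0.862, -0.507, -0.003], [-0.507, 0.862, 0.0], [0.002, 0.002, -1.0]]
force: [-0.4, 0.2, 0.1]
finger_gap: 0.0681
gripper_force: 0.0
```

Run:
```python
from h import *
o=r.get_obs();print(o['ee_pos'].round(4),o['qpos'].round(2),np.degrees(np.arctan2(o['tcp_rot'][1,1],o['tcp_rot'][0,1])),o['finger_gap'])
p,d=eyes.snapshot('wrist');cv2.imwrite('pics/w2.png',p[:,:,::-1])
```

```text
[ 0.635  -0.0869  0.0798] [-0.16  0.5   0.3   1.59 -0.16  1.08  2.28] 120.4899774362841 0.0680932093396444
```

View pics/w2.png

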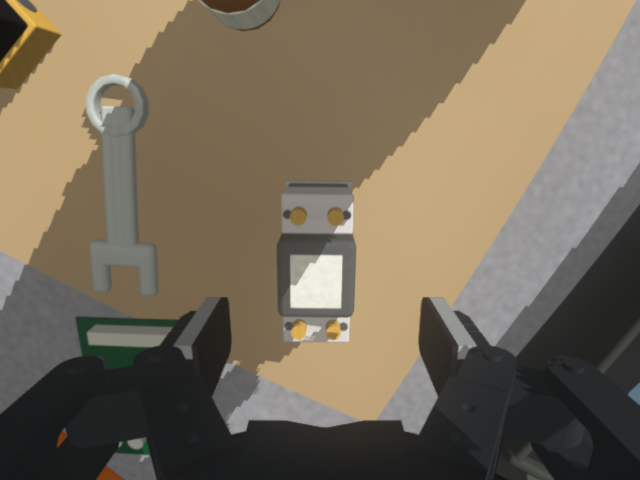

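Run:
```python
from h import *
o=r.get_obs();C=cam('wrist',o)
n=plane(C,[(298,216),(336,216),(299,330),(334,330)],.05);d=n[2]+n[3]-n[0]-n[1]
print(o['time_s'],o['ee_pos'].round(4),n.mean(0).round(4),np.degrees(np.arctan2(d[1],d[0])))
m=plane(C,[(290,255),(342,255),(290,308),(342,308)],.055);print(m.mean(0).round(4))
```

```text
3.825 [ 0.6359 -0.0874  0.0813] [ 0.6352 -0.093   0.05  ] 29.95964527549893
[ 0.6364 -0.0926  0.055 ]
```

Request:
play_rows --rows '[[[0, 0, -0.5], [0, -0.0055, 0], 0.8], [[0, 0, 0], [0, 0, -0.02], 0.8], [[0, 0, 0], [0, 0, -0.02], 0.8], [[0, 0, 0], [0, 0, -0.013], 0.8], [[0, 0, 0], [0, 0, 0], 0.8]]'

```text
time_s: 4.45
ee_pos: [0.6348, -0.0933, 0.0266]
tcp_rot: [[-0.867, -0.499, -0.003], [-0.499, 0.867, 0.0], [0.002, 0.002, -1.0]]
force: [0.1, -0.3, 0.6]
finger_gap: 0.0684
gripper_force: 0.0
```

Request:
play_rows --rows '[[[0, 0, 0], [0, 0, 0], 0], [[0, 0, 0], [0, 0, 0], 0], [[0, 0, 0], [0, 0, 0], 0], [[0, 0, 0], [0, 0, 0], 0], [[0, 0, 0], [0, 0, 0], 0], [[0, 0, 0], [0, 0, 0], 0], [[0, 0, 0], [0, 0, 0.01], 0]]' --squeeze 40

```text
time_s: 5.32
ee_pos: [0.6351, -0.0933, 0.0378]
tcp_rot: [[-0.867, -0.499, -0.002], [-0.499, 0.867, 0.0], [0.002, 0.001, -1.0]]
force: [-0.5, -0.3, -1.8]
finger_gap: 0.0335
gripper_force: 41.2
```

Request:
play_rows --rows '[[[0, 0, 0], [0, 0, 0.03], 0], [[0, 0, 0], [0, 0, 0.03], 0], [[0, 0, 0], [0, 0, 0.03], 0], [[0, 0, -3.63], [-0.0024, 0.0367, 0], 0], [[0, 0, -3.63], [-0.0024, 0.0367, 0], 0], [[0, 0, -3.63], [-0.0024, 0.0367, 0], 0], [[0, 0, -3.63], [-0.0024, 0.0367, 0], 0], [[0, 0, -3.63], [-0.0024, 0.0367, 0], 0], [[0, 0, -3.63], [-0.0024, 0.0367, 0], 0], [[0, 0, -3.63], [-0.0024, 0.0367, 0], 0], [[0, 0, -3.63], [-0.0024, 0.0367, 0], 0], [[0, 0, -3.63], [-0.0024, 0.0367, 0], 0]]'

```text
time_s: 6.82
ee_pos: [0.6139, 0.2379, 0.1285]
tcp_rot: [[-0.999, 0.05, -0.0], [0.05, 0.999, -0.0], [0.0, -0.0, -1.0]]
force: [1.0, -0.2, -1.8]
finger_gap: 0.0336
gripper_force: 41.2
```

Request:
play_rows --rows '[[[0, 0, 0], [0, 0, 0], 0], [[0, 0, 0], [0, 0, 0], 0]]'

```text
time_s: 7.08
ee_pos: [0.6143, 0.236, 0.1284]
tcp_rot: [[-0.999, 0.048, -0.0], [0.048, 0.999, -0.001], [0.0, -0.001, -1.0]]
force: [0.2, -0.7, -1.0]
finger_gap: 0.0331
gripper_force: 41.2
```

Run:
```python
from h import *
o=r.get_obs();print(o['ee_pos'].round(4),np.degrees(np.arctan2(o['tcp_rot'][1,1],o['tcp_rot'][0,1])),o['finger_gap'])
np.save('o3.npy',np.array([o],dtype=object))
p,d=eyes.snapshot('wrist');cv2.imwrite('pics/w3.png',p[:,:,::-1]);np.save('w3.npy',d)
```

```text
[0.6143 0.236  0.1284] 87.26816789102114 0.033116174302154744
```

View pics/w3.png

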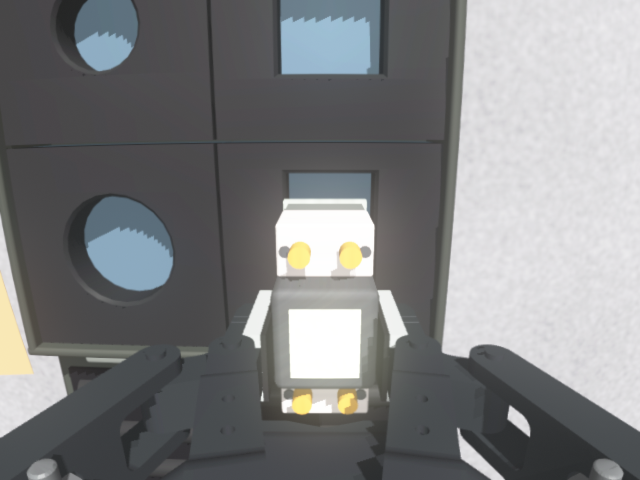

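The picture shows the pump held square over the oblong cut-out, with its near edge at (282–378,170), the large round opening at (120,250) and the foam seams crossing at (213,142).

Run:
```python
from h import *
o=np.load('o3.npy',allow_pickle=True)[0];C=cam('wrist',o)
q=plane(C,[(282,170),(378,170),(213,142),(66,245),(176,255),(118,194),(128,306),(276,75),(388,75)],.048);print(q.round(4))
a=np.radians(-2.7);ex=np.array([np.cos(a),np.sin(a)]);
print('oblong',(q[0]+q[1])[:2]/2+.044*ex,'lr',q[3:7].mean(0).round(4),'sq',(q[7]+q[8])[:2]/2-.027*ex)
print('top seam',np.mean([[.6131,.2375],[.6076,.116],[.4913,.2438],[.4856,.1218]],0))
n=plane(C,[(299,256),(350,256),(302,402),(347,402)],.128-.0266+.05);d=n[2]+n[3]-n[0]-n[1];print('pump',n.mean(0).round(4),np.degrees(np.arctan2(d[1],d[0])))
```

```text
[[0.5686 0.2143 0.048 ]
 [0.571  0.2656 0.048 ]
 [0.5519 0.1787 0.048 ]
 [0.6043 0.0847 0.048 ]
 [0.6133 0.1502 0.048 ]
 [0.5766 0.122  0.048 ]
 [0.6437 0.1158 0.048 ]
 [0.5201 0.2146 0.048 ]
 [0.5227 0.2717 0.048 ]]
oblong [0.61371889 0.23787769] lr [0.6095 0.1182 0.048 ] sq [0.49441343 0.24440042]
top seam [0.5494   0.179775]
pump [0.6113 0.2352 0.1514] -2.7057241027557946
```

Request:
play_rows --rows '[[[0, 0, 0], [0.002, 0.002, -0.01], 0], [[0, 0, 0], [0, 0, -0.02], 0], [[0, 0, 0], [0, 0, -0.02], 0], [[0, 0, 0], [0, 0, -0.012], 0], [[0, 0, 0], [0, 0, -0.006], 0], [[0, 0, 0], [0, 0, -0.003], 0], [[0, 0, 0], [0, 0, -0.0015], 0], [[0, 0, 0], [0, 0, 0], 0]]'

```text
time_s: 8.12
ee_pos: [0.6168, 0.2391, 0.0572]
tcp_rot: [[-0.999, 0.048, 0.001], [0.048, 0.999, 0.001], [-0.001, 0.001, -1.0]]
force: [-3.1, -0.2, 5.2]
finger_gap: 0.0335
gripper_force: 42.0
```

Request:
play_rows --rows '[[[0, 0, 0], [-0.001, 0, -0.001], 0], [[0, 0, 0], [0, 0, -0.001], 0], [[0, 0, 0], [0, 0, 0], 0]]'

```text
time_s: 8.5
ee_pos: [0.6168, 0.2391, 0.0572]
tcp_rot: [[-0.999, 0.048, 0.003], [0.048, 0.999, 0.002], [-0.003, 0.002, -1.0]]
force: [-6.5, -3.4, 17.8]
finger_gap: 0.0334
gripper_force: 43.7
```

Request:
play_rows --rows '[[[0, 0, 0], [0, 0, 0.001], 0], [[0, 0, 0], [0, 0, 0.001], 0.25], [[0, 0, 0], [0, 0, 0], 0.5], [[0, 0, 0], [0, 0, 0], 0.55], [[0, 0, 0], [0, 0, 0], 0.6], [[0, 0, 0], [0, 0, 0.01], 0.6], [[0, 0, 0], [0, 0, 0.03], 0.6], [[0, 0, 0], [-0.01, -0.02, 0.04], 0.6], [[0, 0, 0], [-0.01, -0.03, 0.03], 0.6], [[0, 0, 0], [-0.01, -0.04, 0.0], 0.6], [[0, 0, 0], [-0.01, -0.04, 0.0], 0.6], [[0, 0, 0], [0, 0, 0.0], 0.6]]'

```text
time_s: 10.0
ee_pos: [0.5753, 0.1048, 0.1671]
tcp_rot: [[-0.999, 0.053, 0.001], [0.053, 0.999, -0.0], [-0.001, -0.0, -1.0]]
force: [0.3, 0.5, 0.3]
finger_gap: 0.0515
gripper_force: 0.0
```

Run:
```python
from h import *
o=r.get_obs();print(o['time_s'],o['ee_pos'].round(4),o['force'].round(1))
p,d=eyes.snapshot('side');q,d2=eyes.snapshot('top')
cv2.imwrite('pics/p4.png',np.hstack([cv2.resize(p[220:390,190:430],(396,280)),cv2.resize(q[150:330,110:330],(342,280))])[:,:,::-1])
P=cloud(cam('top'),d2)
for u,v in[(168,206),(166,190),(168,228),(200,260)]:print(P[v-1:v+2,u-1:u+2].reshape(-1,3).mean(0).round(4))
```

```text
10.0 [0.5753 0.1048 0.1671] [0.3 0.5 0.3]
[0.5211 0.0835 0.5803]
[0.5326 0.0862 0.5761]
[0.5057 0.0813 0.5874]
[0.485  0.0607 0.5871]
```

View pics/p4.png

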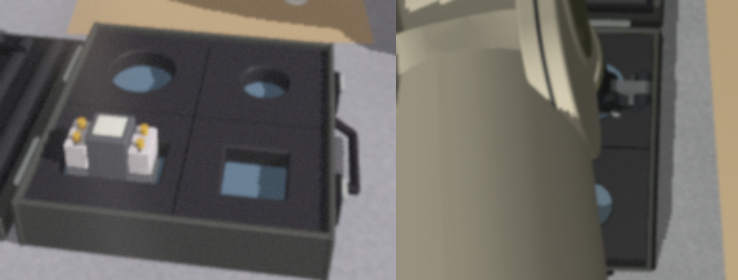

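Pump is seated in the oblong cut-out. Filter is next.

Request:
play_rows --rows '[[[0, 0, -3], [-0.0137, -0.0395, 0], 0.95], [[0, 0, -3], [-0.0137, -0.0395, 0], 0.95], [[0, 0, -3], [-0.0137, -0.0395, 0], 0.95], [[0, 0, -3], [-0.0137, -0.0395, 0], 0.95], [[0, 0, -3], [-0.0137, -0.0395, 0], 0.95], [[0, 0, -3], [-0.0137, -0.0395, 0], 0.95], [[0, 0, -3], [-0.0137, -0.0395, 0], 0.95], [[0, 0, -3], [-0.0137, -0.0395, 0], 0.95], [[0, 0, -3], [-0.0137, -0.0395, 0], 0.95], [[0, 0, -3], [-0.0137, -0.0395, 0], 0.95], [[0, 0, 0], [0, 0, 0], 0.95], [[0, 0, 0], [0, 0, 0], 0.95]]'

```text
time_s: 11.6
ee_pos: [0.4393, -0.285, 0.1659]
tcp_rot: [[-0.842, 0.539, 0.0], [0.539, 0.842, 0.0], [0.0, 0.0, -1.0]]
force: [-0.7, 0.5, -0.3]
finger_gap: 0.0812
gripper_force: 0.0
```

Run:
```python
from h import *
o=r.get_obs();C=cam('wrist',o);print(o['ee_pos'].round(4),o['qpos'].round(2))
p,d=eyes.snapshot('wrist');cv2.imwrite('pics/w5.png',p[:,:,::-1])
h=cv2.cvtColor(p,cv2.COLOR_RGB2HSV);m=cv2.inRange(h,(12,140,120),(28,255,255))
n,l,s,c=cv2.connectedComponentsWithStats(m)
for i in range(1,n):
    if s[i,4]>40:print(c[i].round(1),s[i],plane(C,[c[i]],.084).round(4))
```

```text
[ 0.4393 -0.285   0.1659] [-0.13  0.17  0.69  1.85 -0.12  1.16  1.6 ]
[314.7 253.4] [304 241  23  25 444] [[ 0.4384 -0.2917  0.084 ]]
[522.  269.3] [ 499  253   48   37 1155] [[ 0.512  -0.1949  0.084 ]]
[424.6 384.1] [404 366  48  62 748] [[ 0.5484 -0.2804  0.084 ]]
```

View pics/w5.png

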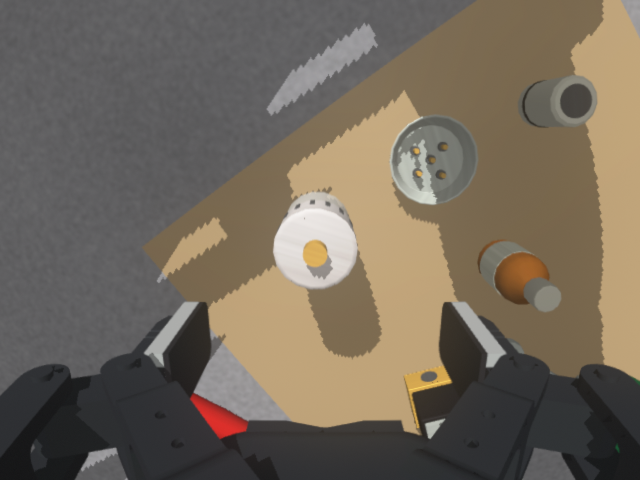

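The filter's nipple is at (315,253), centred between the fingers, so I'll descend.

Request:
play_rows --rows '[[[0, 0, 0], [-0.001, -0.0065, -0.02], 0.95], [[0, 0, 0], [0, 0, -0.03], 0.95], [[0, 0, 0], [0, 0, -0.03], 0.95], [[0, 0, 0], [0, 0, -0.03], 0.95], [[0, 0, 0], [0, 0, -0.016], 0.95], [[0, 0, 0], [0, 0, 0], 0.95], [[0, 0, 0], [0, 0, 0], 0], [[0, 0, 0], [0, 0, 0], 0], [[0, 0, 0], [0, 0, 0], 0], [[0, 0, 0], [0, 0, 0], 0], [[0, 0, 0], [0, 0, 0], 0], [[0, 0, 0], [0, 0, 0], 0]]' --squeeze 40

```text
time_s: 13.15
ee_pos: [0.4382, -0.293, 0.0411]
tcp_rot: [[-0.841, 0.541, 0.002], [0.541, 0.841, -0.0], [-0.002, 0.001, -1.0]]
force: [0.1, 0.6, 6.5]
finger_gap: 0.0489
gripper_force: 40.7
```

Request:
play_rows --rows '[[[0, 0, 0], [0, 0, 0.02], 0], [[0, 0, 0], [0, 0, 0.04], 0], [[0, 0, 0], [0, 0, 0.04], 0], [[0, 0, 0], [0, 0, 0.02], 0], [[0, 0, 0], [0.017, 0.041, 0], 0], [[0, 0, 0], [0.017, 0.041, 0], 0], [[0, 0, 0], [0.017, 0.041, 0], 0], [[0, 0, 0], [0.017, 0.041, 0], 0], [[0, 0, 0], [0.017, 0.041, 0], 0], [[0, 0, 0], [0.017, 0.041, 0], 0], [[0, 0, 0], [0.017, 0.041, 0], 0], [[0, 0, 0], [0.017, 0.041, 0], 0]]'

```text
time_s: 14.65
ee_pos: [0.5738, 0.0367, 0.1605]
tcp_rot: [[-0.841, 0.541, 0.001], [0.541, 0.841, 0.0], [-0.001, 0.001, -1.0]]
force: [1.3, -0.0, -2.0]
finger_gap: 0.0488
gripper_force: 41.9
```

Request:
play_rows --rows '[[[0, 0, 0], [0.017, 0.041, 0], 0], [[0, 0, 0], [0.017, 0.041, 0], 0], [[0, 0, 0], [0, 0, -0.02], 0], [[0, 0, 0], [0, 0, 0], 0], [[0, 0, 0], [0, 0, 0], 0]]'

```text
time_s: 15.28
ee_pos: [0.6075, 0.1165, 0.1408]
tcp_rot: [[-0.84, 0.542, 0.001], [0.542, 0.84, 0.0], [-0.001, 0.001, -1.0]]
force: [0.5, -0.6, -1.3]
finger_gap: 0.0492
gripper_force: 41.9
```

Run:
```python
from h import *
o=r.get_obs();C=cam('wrist',o);print(o['ee_pos'].round(4),o['finger_gap'])
np.save('o6.npy',np.array([o],dtype=object))
p,d=eyes.snapshot('wrist');cv2.imwrite('pics/w6.png',p[:,:,::-1])
h=cv2.cvtColor(p,cv2.COLOR_RGB2HSV);m=cv2.inRange(h,(12,140,120),(28,255,255))
n,l,s,c=cv2.connectedComponentsWithStats(m)
for i in range(1,n):
    if s[i,4]>40:print(c[i].round(1),s[i],plane(C,[c[i]],.084+o['ee_pos'][2]-.041).round(4))
```

```text
[0.6075 0.1165 0.1408] 0.04919150148214818
[531.6  87.5] [523  82  16  13 148] [[0.5695 0.1979 0.1838]]
[502.4 103.6] [494  98  16  13 145] [[0.5691 0.1901 0.1838]]
[571.8 183.7] [566 178  12  13 124] [[0.5955 0.1967 0.1838]]
[544.8 198.9] [539 193  13  13 130] [[0.5952 0.189  0.1838]]
[325.2 392.9] [309 388  33  10 164] [[0.6119 0.1131 0.1838]]
```

View pics/w6.png

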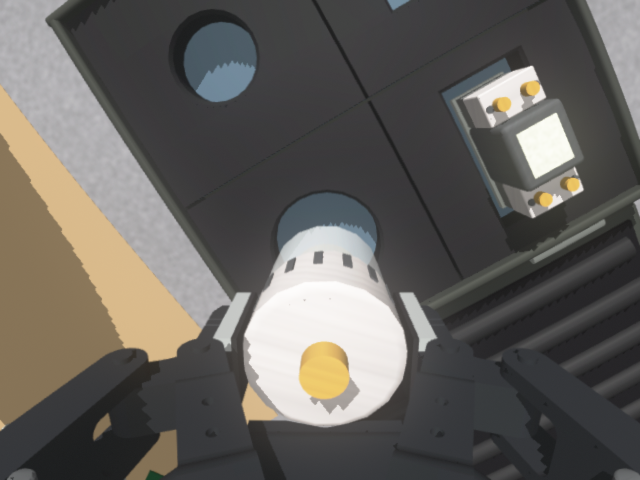

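The filter is held upright over the large round opening. The pump sits in its cut-out at (525,140), the small round opening is at (214,55) and the seam cross is at (369,98).

Run:
```python
from h import *
o=np.load('o6.npy',allow_pickle=True)[0];C=cam('wrist',o)
print('pump',plane(C,[(531.6,87.5),(502.4,103.6),(571.8,183.7),(544.8,198.9)],.078).mean(0).round(4))
print('seam',plane(C,[(369,98)],.048).round(4),'sr',plane(C,[(170,55),(258,55),(214,10),(218,102)],.048).round(4),'nip',plane(C,[(325,358)],.1838).round(4))
print('lr edges',plane(C,[(326,190),(276,235),(379,235)],.048).round(4))
```

```text
pump [0.6151 0.2377 0.078 ]
seam [[0.5514 0.1807 0.048 ]] sr [[0.4733 0.103  0.048 ]
 [0.5001 0.1426 0.048 ]
 [0.4681 0.1361 0.048 ]
 [0.5081 0.1104 0.048 ]] nip [[0.6025 0.1191 0.1838]]
lr edges [[0.5812 0.1337 0.048 ]
 [0.5876 0.0947 0.048 ]
 [0.6203 0.1456 0.048 ]]
```

Request:
play_rows --rows '[[[0, 0, 0], [0.002, 0.0005, -0.01], 0], [[0, 0, 0], [0, 0, -0.02], 0], [[0, 0, 0], [0, 0, -0.02], 0], [[0, 0, 0], [0, 0, -0.012], 0], [[0, 0, 0], [0, 0, -0.006], 0], [[0, 0, 0], [0, 0, -0.003], 0], [[0, 0, 0], [0, 0, -0.0015], 0], [[0, 0, 0], [0, 0, 0], 0]]'

```text
time_s: 16.32
ee_pos: [0.6098, 0.1177, 0.0692]
tcp_rot: [[-0.841, 0.541, 0.001], [0.541, 0.841, 0.001], [-0.001, 0.001, -1.0]]
force: [-5.1, -1.1, 10.7]
finger_gap: 0.0491
gripper_force: 42.8
```

Request:
play_rows --rows '[[[0, 0, 0], [0, 0, 0.0005], 0.5], [[0, 0, 0], [0, 0, 0], 0.7], [[0, 0, 0], [0, 0, 0], 0.8], [[0, 0, 0], [0, 0, 0], 0.8], [[0, 0, 0], [0, 0, 0.01], 0.8], [[0, 0, 0], [0, 0, 0.03], 0.8], [[0, 0, 0], [0, 0, 0.04], 0.8], [[0, 0, 0], [-0.005, -0.01, 0.03], 0.8], [[0, 0, 0], [-0.015, -0.03, 0], 0.8], [[0, 0, 0], [-0.025, -0.035, 0], 0.8], [[0, 0, 0], [-0.025, -0.035, 0], 0.8], [[0, 0, 0], [-0.025, -0.035, 0], 0.8]]'

```text
time_s: 17.82
ee_pos: [0.5136, -0.0284, 0.1786]
tcp_rot: [[-0.841, 0.541, 0.001], [0.541, 0.841, 0.0], [-0.001, 0.001, -1.0]]
force: [0.7, -0.1, -0.6]
finger_gap: 0.0682
gripper_force: 0.0
```

Request:
play_rows --rows '[[[0, 0, -3], [-0.022, -0.035, 0], 0.7], [[0, 0, -3], [-0.022, -0.035, -0.01], 0.7], [[0, 0, -3], [-0.022, 0, -0.02], 0.7], [[0, 0, 0], [0, 0, 0], 0.7], [[0, 0, 0], [0, 0, 0], 0.7]]'

```text
time_s: 18.45
ee_pos: [0.4494, -0.0968, 0.1489]
tcp_rot: [[-0.747, 0.664, 0.002], [0.664, 0.747, 0.0], [-0.001, 0.001, -1.0]]
force: [0.9, 1.6, 0.1]
finger_gap: 0.0599
gripper_force: 0.0
```

Run:
```python
from h import *
o=r.get_obs();C=cam('wrist',o);print(o['ee_pos'].round(4),o['finger_gap'],o['qpos'].round(2))
np.save('o7.npy',np.array([o],dtype=object))
p,d=eyes.snapshot('wrist');t,_=eyes.snapshot('side')
cv2.imwrite('pics/w7.png',np.hstack([cv2.resize(p,(440,330)),cv2.resize(t[200:380,190:430],(350,330))])[:,:,::-1]);cv2.imwrite('w7raw.png',p[:,:,::-1])
```

```text
[ 0.4494 -0.0968  0.1489] 0.05988456088847142 [-0.45  0.01  0.58  2.01 -0.01  1.12  0.97]
```

View pics/w7.png

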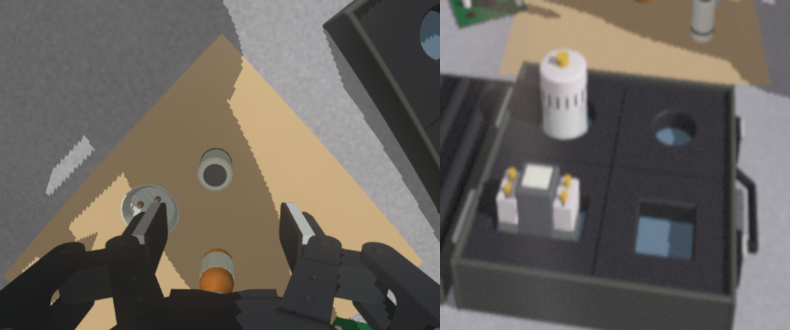

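The sensor's disc is at about (313,256) in the wrist view. The side view shows the filter and pump standing in their cut-outs.

Run:
```python
from h import *
o=np.load('o7.npy',allow_pickle=True)[0];C=cam('wrist',o)
p=cv2.imread('w7raw.png',0)[225:290,275:350]
n,l,s,c=cv2.connectedComponentsWithStats((p<75).astype(np.uint8));print(s[:6],c[:6])
i=1+s[1:,4].argmax();uv=c[i]+[275,225];print(uv,plane(C,[uv,(312.7,256)],.05).round(4))
```

```text
[[   0    0   75   65 4067]
 [  20    0    1    1    1]
 [  57    0    1    1    1]
 [  18    2    2    2    2]
 [  60    4    2    5    5]
 [  22   14   32   32  799]] [[36.90976149 32.54905336]
 [20.          0.        ]
 [57.          0.        ]
 [18.5         2.5       ]
 [60.4         6.        ]
 [37.35544431 29.52190238]]
[312.35544431 254.52190238] [[ 0.451  -0.1086  0.05  ]
 [ 0.4518 -0.1091  0.05  ]]
```

Request:
play_rows --rows '[[[0, 0, 0], [0.001, -0.0118, -0.02], 0.7], [[0, 0, 0], [0, 0, -0.03], 0.7], [[0, 0, 0], [0, 0, -0.03], 0.7], [[0, 0, 0], [0, 0, -0.03], 0.7], [[0, 0, 0], [0, 0, -0.013], 0.7], [[0, 0, 0], [0, 0, 0], 0.7], [[0, 0, 0], [0, 0, 0], 0], [[0, 0, 0], [0, 0, 0], 0], [[0, 0, 0], [0, 0, 0], 0], [[0, 0, 0], [0, 0, 0], 0], [[0, 0, 0], [0, 0, 0], 0], [[0, 0, 0], [0, 0, 0], 0]]' --squeeze 25

```text
time_s: 20.05
ee_pos: [0.4502, -0.109, 0.0259]
tcp_rot: [[-0.746, 0.666, 0.002], [0.666, 0.746, 0.0], [-0.001, 0.002, -1.0]]
force: [-1.6, 0.5, 6.5]
finger_gap: 0.0313
gripper_force: 24.5
```

Request:
play_rows --rows '[[[0, 0, 0], [0, 0, 0.02], 0], [[0, 0, 0], [0, 0, 0.04], 0], [[0, 0, 0], [0, 0, 0.04], 0], [[0, 0, 0], [0.005, 0.033, 0.01], 0], [[0, 0, 0], [0.005, 0.033, 0], 0], [[0, 0, 0], [0.005, 0.033, 0], 0], [[0, 0, 0], [0.005, 0.033, 0], 0], [[0, 0, 0], [0.005, 0.033, 0], 0], [[0, 0, 0], [0.006, 0.033, 0], 0], [[0, 0, 0], [0.006, 0.033, 0], 0], [[0, 0, 0], [0, 0, 0], 0], [[0, 0, 0], [0, 0, 0], 0]]'

```text
time_s: 21.55
ee_pos: [0.4863, 0.1214, 0.1351]
tcp_rot: [[-0.746, 0.666, 0.0], [0.666, 0.746, -0.0], [-0.0, 0.0, -1.0]]
force: [-0.2, -0.0, -0.9]
finger_gap: 0.0311
gripper_force: 25.2
```

Request:
play_rows --rows '[[[0, 0, 0], [0.001, 0.001, -0.02], 0], [[0, 0, 0], [0, 0, -0.02], 0], [[0, 0, 0], [0, 0, -0.02], 0], [[0, 0, 0], [0, 0, -0.012], 0], [[0, 0, 0], [0, 0, -0.005], 0], [[0, 0, 0], [0, 0, -0.003], 0], [[0, 0, 0], [0, 0, -0.0015], 0], [[0, 0, 0], [0, 0, 0], 0]]'

```text
time_s: 22.55
ee_pos: [0.4876, 0.1231, 0.054]
tcp_rot: [[-0.746, 0.666, 0.001], [0.666, 0.746, 0.0], [-0.0, 0.001, -1.0]]
force: [-2.4, -0.6, 3.9]
finger_gap: 0.031
gripper_force: 25.5
```

Request:
play_rows --rows '[[[0, 0, 0], [0, 0, 0], 0.4], [[0, 0, 0], [0, 0, 0], 0.5], [[0, 0, 0], [0, 0, 0], 0.6], [[0, 0, 0], [0, 0, 0], 0.6], [[0, 0, 0], [0, 0, 0.01], 0.6], [[0, 0, 0], [0, 0, 0.03], 0.6], [[0, 0, 0], [0, 0, 0.04], 0.6], [[0, 0, 2.5], [0.006, -0.03, 0.03], 0.6], [[0, 0, 2.5], [0.012, -0.04, 0], 0.6], [[0, 0, 2.5], [0.012, -0.04, 0], 0.6], [[0, 0, 2.5], [0.012, -0.04, 0], 0.6], [[0, 0, 2.5], [0.012, -0.04, 0], 0.6]]'

```text
time_s: 24.05
ee_pos: [0.5417, -0.0682, 0.1642]
tcp_rot: [[-0.873, 0.487, 0.001], [0.487, 0.873, 0.0], [-0.001, 0.001, -1.0]]
force: [0.8, 1.6, -0.2]
finger_gap: 0.0512
gripper_force: 0.0
```

Request:
play_rows --rows '[[[0, 0, 2.5], [0.013, -0.04, 0], 0.8], [[0, 0, 2.5], [0.013, -0.04, 0], 0.8], [[0, 0, 2.5], [0.013, -0.04, 0], 0.8], [[0, 0, 2.5], [0.013, -0.04, 0], 0.8], [[0, 0, 2.7], [0.013, -0.04, 0], 0.8], [[0, 0, 0], [0.009, -0.022, 0], 0.8], [[0, 0, 0], [0, 0, 0], 0.8], [[0, 0, 0], [0, 0, 0], 0.8]]'

```text
time_s: 25.05
ee_pos: [0.6153, -0.2881, 0.1636]
tcp_rot: [[-0.959, 0.284, 0.0], [0.284, 0.959, 0.001], [0.0, 0.001, -1.0]]
force: [0.5, 1.1, -0.6]
finger_gap: 0.0684
gripper_force: 0.0
```

Run:
```python
from h import *
o=r.get_obs();C=cam('wrist',o);print(o['ee_pos'].round(4),o['finger_gap'],o['qpos'].round(2),np.degrees(np.arctan2(o['tcp_rot'][1,1],o['tcp_rot'][0,1])))
np.save('o8.npy',np.array([o],dtype=object))
p,d=eyes.snapshot('wrist');t,_=eyes.snapshot('side')
cv2.imwrite('pics/w8.png',np.hstack([p[170:370,200:440],cv2.resize(t[200:380,190:430],(267,200))])[:,:,::-1])
```

```text
[ 0.6153 -0.2881  0.1636] 0.0683570526569534 [-0.02  0.54  0.57  1.41 -0.29  1.27  1.85] 73.49660200292729
```

View pics/w8.png

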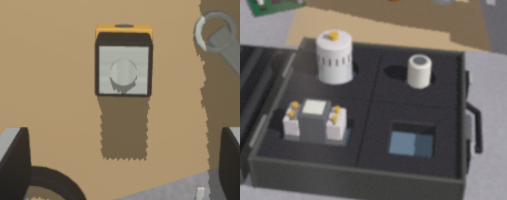

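The valve's top plate is at about (299–351, 216–264) with the nut at (325,241). The sensor stands in its cut-out.

Run:
```python
from h import *
o=np.load('o8.npy',allow_pickle=True)[0];C=cam('wrist',o)
v=plane(C,[(299,216),(349,216),(351.5,264),(298.5,264)],.058);print(v.mean(0).round(4))
e=np.diff(np.vstack([v,v[:1]]),axis=0)[:,:2];print(np.degrees(np.arctan2(e[:,1],e[:,0]))%90)
print(plane(C,[(325,242)],.064).round(4))
```

```text
[ 0.6165 -0.2893  0.058 ]
[73.52067928 77.34006187 73.51855046 72.00623955]
[[ 0.616  -0.2888  0.064 ]]
```

Request:
play_rows --rows '[[[0, 0, -1.5], [0.001, -0.001, -0.02], 0.8], [[0, 0, 0], [0, 0, -0.03], 0.8], [[0, 0, 0], [0, 0, -0.03], 0.8], [[0, 0, 0], [0, 0, -0.03], 0.8], [[0, 0, 0], [0, 0, -0.026], 0.8], [[0, 0, 0], [0, 0, 0], 0.8], [[0, 0, 0], [0, 0, 0], 0], [[0, 0, 0], [0, 0, 0], 0], [[0, 0, 0], [0, 0, 0], 0], [[0, 0, 0], [0, 0, 0], 0], [[0, 0, 0], [0, 0, 0], 0], [[0, 0, 0], [0, 0, 0], 0]]' --squeeze 40

```text
time_s: 26.65
ee_pos: [0.6171, -0.2903, 0.0288]
tcp_rot: [[-0.951, 0.31, 0.002], [0.31, 0.951, -0.001], [-0.002, 0.0, -1.0]]
force: [0.1, -0.1, 6.0]
finger_gap: 0.0351
gripper_force: 41.5
```

Request:
play_rows --rows '[[[0, 0, 0], [0, 0, 0.02], 0], [[0, 0, 0], [0, 0, 0.04], 0], [[0, 0, 0], [0, 0, 0.04], 0], [[0, 0, 0], [0, 0, 0.04], 0], [[0, 0, 1.93], [-0.0095, 0.041, 0], 0], [[0, 0, 1.93], [-0.0095, 0.041, 0], 0], [[0, 0, 1.93], [-0.0095, 0.041, 0], 0], [[0, 0, 1.93], [-0.0095, 0.041, 0], 0], [[0, 0, 1.93], [-0.0095, 0.041, 0], 0], [[0, 0, 1.93], [-0.0095, 0.041, 0], 0], [[0, 0, 1.93], [-0.0095, 0.041, 0], 0], [[0, 0, 1.93], [-0.0095, 0.041, 0], 0]]'

```text
time_s: 28.15
ee_pos: [0.5397, 0.039, 0.1683]
tcp_rot: [[-0.999, 0.045, 0.001], [0.045, 0.999, 0.0], [-0.001, 0.0, -1.0]]
force: [1.0, 0.5, -2.7]
finger_gap: 0.0354
gripper_force: 40.8
```

Request:
play_rows --rows '[[[0, 0, 0], [-0.0095, 0.041, 0], 0], [[0, 0, 0], [-0.0095, 0.041, 0], 0], [[0, 0, 0], [-0.0095, 0.041, 0], 0], [[0, 0, 0], [-0.0095, 0.041, 0], 0], [[0, 0, 0], [-0.0095, 0.041, 0], 0], [[0, 0, 0], [0, 0, -0.03], 0], [[0, 0, 0], [0, 0, 0], 0], [[0, 0, 0], [0, 0, 0], 0]]'

```text
time_s: 29.15
ee_pos: [0.4934, 0.2423, 0.1386]
tcp_rot: [[-0.999, 0.047, 0.001], [0.047, 0.999, 0.0], [-0.001, 0.0, -1.0]]
force: [0.6, -0.2, -2.2]
finger_gap: 0.0355
gripper_force: 40.7
```

Lower to a TCP height of about 0.0565.

Request:
play_rows --rows '[[[0, 0, 0], [0, 0.0015, -0.02], 0], [[0, 0, 0], [0, 0, -0.02], 0], [[0, 0, 0], [0, 0, -0.02], 0], [[0, 0, 0], [0, 0, -0.012], 0], [[0, 0, 0], [0, 0, -0.006], 0], [[0, 0, 0], [0, 0, -0.003], 0], [[0, 0, 0], [0, 0, -0.001], 0], [[0, 0, 0], [0, 0, 0], 0]]'

```text
time_s: 30.15
ee_pos: [0.4933, 0.2447, 0.0567]
tcp_rot: [[-0.999, 0.046, 0.001], [0.046, 0.999, 0.001], [-0.001, 0.001, -1.0]]
force: [-2.5, -1.6, 6.5]
finger_gap: 0.0355
gripper_force: 41.8
```

Contact at the right height. Release and retreat.

Request:
play_rows --rows '[[[0, 0, 0], [0, 0, 0], 0.45], [[0, 0, 0], [0, 0, 0], 0.55], [[0, 0, 0], [0, 0, 0], 0.65], [[0, 0, 0], [0, 0, 0], 0.65], [[0, 0, 0], [0, 0, 0.01], 0.65], [[0, 0, 0], [0, 0, 0.03], 0.65], [[0, 0, 0], [0, 0, 0.04], 0.65], [[0, 0, 0], [-0.01, 0.02, 0.03], 0.65], [[0, 0, 0], [-0.02, 0.04, 0.02], 0.65], [[0, 0, 0], [-0.03, 0.04, 0.02], 0.65], [[0, 0, 0], [-0.03, 0.04, 0], 0.65], [[0, 0, 0], [-0.03, 0.04, 0], 0.65]]'

```text
time_s: 31.65
ee_pos: [0.3719, 0.4258, 0.2065]
tcp_rot: [[-0.999, 0.046, 0.001], [0.046, 0.999, 0.001], [-0.001, 0.001, -1.0]]
force: [1.0, -0.2, 0.4]
finger_gap: 0.0553
gripper_force: 0.0
```

Request:
play_rows --rows '[[[0, 0, 0], [-0.03, 0.04, 0], 0.65], [[0, 0, 0], [-0.03, 0.04, 0], 0.65], [[0, 0, 0], [-0.03, 0.04, 0], 0.65], [[0, 0, 0], [0, 0.04, 0], 0.65], [[0, 0, 0], [0, 0, 0], 0.65]]'

```text
time_s: 32.28
ee_pos: [0.281, 0.5868, 0.2051]
tcp_rot: [[-0.999, 0.042, -0.001], [0.042, 0.999, 0.0], [0.001, 0.0, -1.0]]
force: [-0.2, -1.0, -1.1]
finger_gap: 0.0556
gripper_force: 0.0
```

Run:
```python
from h import *
print(r.get_obs()['ee_pos'])
q,d=eyes.snapshot('top');p,d2=eyes.snapshot('side')
cv2.imwrite('pics/end.png',np.hstack([cv2.resize(q[140:350,110:450],(486,300)),cv2.resize(p[130:390,190:430],(277,300))])[:,:,::-1])
C=cam('top');P=cloud(C,d)
h=cv2.cvtColor(q,cv2.COLOR_RGB2HSV)
for n,c,zt in(('pump',(.6138,.2377),.083),('filter',(.609,.1172),.112),('sensor',(.487,.1225),.078),('valve',(.4925,.244),.092),('bottle',(.540,-.1875),.08)):
    m=(np.hypot(P[...,0]-c[0],P[...,1]-c[1])<.045)&(P[...,2]>zt-.008)&(P[...,2]<zt+.015)
    t=P[m];print(n,len(t),((t.max(0)+t.min(0))/2-[*c,0]).round(4) if len(t) else '',np.percentile(t[:,2],90).round(4) if len(t) else '')
```

```text
[0.28104626 0.58676418 0.20507128]
pump 554 [-0.0001 -0.      0.0814] 0.085
filter 447 [-0.0008 -0.      0.1101] 0.1118
sensor 332 [-0.0011  0.0005  0.0764] 0.0804
valve 467 [-0.0026 -0.0008  0.0899] 0.0913
bottle 114 [-0.0004  0.0003  0.0782] 0.0824
```

View pics/end.png

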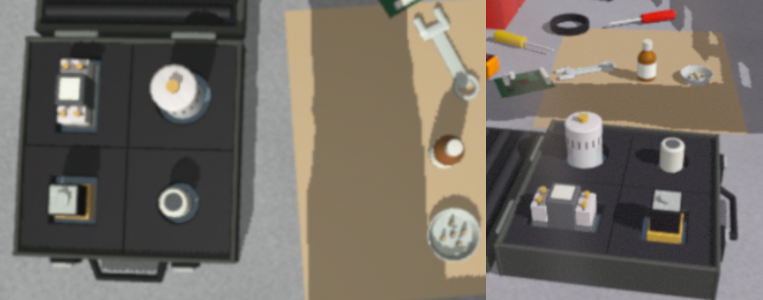

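All four parts stand in their own cut-outs at the right heights, within 3 mm of where they should be. The bottle has not moved, so I'm handing in.

```bash
python3 -c "
from workcell import r
print(r.finish_job())"
```

```text
the job is handed in; nothing more can be done
None
```

The job is handed in at about 32 s: the last camera check showed the filter, sensor, valve and pump upright on the floors of their own cut-outs (about 3 mm off at most) and the bottle where it was, but the hand-in returned no verdict.

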